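Seat a splined gear on its drive and hold it home

ROBOT

A 6-joint arm with a two-finger parallel gripper is mounted at the origin on the work surface; the furniture and walls round the work are solid. World frame = base frame: x ahead of the robot, y to its left, z up, the work surface at z = 0. Lengths are in m, angles in rad, forces in N, time in s.
With the tool pointing down it reaches from about 0.375 to 0.9 m from the base axis. Payload 3.1 kg.
Tool frame: the origin (TCP) lies midway between the tips of the shut fingers; the grasp point (between the pads) lies 19 mm behind it; z points along the fingers, y is the line along which they close (so a half turn about z gives the same grasp; the last joint's range is limited). The gripper opens to 85 mm and grips with 20 to 120 N. Pads are 22 mm wide; open, the fingers measure 114 mm over their backs; the gripper's body (76 mm by 85 mm) begins 54 mm behind the grasp point. The pads swing forward as they close: fully open they stand 13 mm farther back than shut.
Start: joints at [-1.389, 0.527, 1.433, -0, 1.181, -0.178], TCP at [0.22, -0.585, 0.231] pointing down, gripper open.
Joint ranges: [-3.08, 3.08], [-0.75, 2.2], [0.22, 2.44], [-1.43, 4.57], [0, 2.65], [-2.85, 2.85]. Speed limits (rad/s): [2.79, 2.79, 3.14, 3.14, 3.14, 3.14].

INTERFACE

Orientations are given as a unit quaternion [x, y, z, w].
In Python, from bench import monitor, viewer, arm gives the robot as it stands.
- The arm moves only by the tool send_rows, never from a script. Its argument "plan" is a list of rows, each a list of 6 numbers: the shift along the tool's x, y, z in units of 60 mm (1.0 is 60 mm), then the turn, a rotation vector about the tool's x, y, z in units of 6 degrees (1.0 is 6 degrees). A call has 1 to 8 rows; each row shifts and turns the commanded pose from where the row before left it, along the tool's axes as they then stand; what a row does not reach is not made up. A row lasts 1/8 s, in which the tool goes at most 62.5 mm and 10.7 degrees, less where a joint would pass 70% of its speed; a pose out of reach is approached as far as the arm can. A call is refused whole if a number of a shift passes 1 or a number of a turn 1, either way. A call with a gripper value outside its range is refused whole. "jaw" is the finger opening in mm, from 0 to 85.4, set as the call begins (left out, the last holds). The fingers move at their own pace and stop on an object; "newtons" is the grip in N (left out, the last holds). Time passes only in rows, so rows that do not move let the fingers close. It gives the time, the measured TCP pose, the force, the opening and the grip force at its end, in the units of the state.
- monitor.state(): the state, without advancing time (a new reading comes with each control period).
- viewer.snapshot(name): name is "scene" or "top" or "wrist"; returns the picture (420x560x3 uint8, red, green, blue); there is no depth.
- viewer.camera_model(name): a dict with "vfov" (degrees; the focal length in pixels is half the picture's height over the tangent of half this angle, whatever the lens; pixels are square), "cx", "cy" (the principal point, pixels), "world_to_cam" (4x4, takes a point from world to camera coordinates). Camera axes: x right, y down, z forward; pixel columns grow to the right and rows downward; lengths in m; the calibration is good to about 2 mm. A picture is of the moment at which its call begins: read the wrist's pose just before it. camera_model takes no time and is no camera call; for the wrist camera it gives the pose at the moment of the call.
- arm.finish_job(): hands the job in; it is judged then, once.
The state is a dict: "clock": time; "qpos": joint angles; "qd": joint speeds; "effort": joint torques, N m; "position": TCP position; "eef_rot": TCP orientation; "wrist_force": force on the tool from outside, world axes, zero at the start; "moment": the same for the moment, N m; "finger_gap": opening from 0.0 (shut) to 1.0 (fully open); "gripper_force": force on a finger pad.
Only numpy, scipy, OpenCV 4.12 (cv2) and the standard library are available. Lean on these libraries where they do the work, as an engineer would, in place of code of your own. Each camera call takes 0.05 s, during which the arm holds its last target. There are 200 camera calls.

TASK

Lift the wooden gear out of its stand by its square grip, turn it until the cross-shaped splines of its stem line up with the cross-shaped socket of the drive, and slide it fully home against the sprung foot in the socket, until the gear lies flush on the hub. The foot would push it out again, so finish while still gripping the gear and pressing it down flush; do not let go. Leave the other things on the table where they are.

Things in the scene. Friction and masses are not known exactly. Their poses are not given: they have to be found in the camera images.
- gear_grip (a point): Loose gear (0.08-0.17 kg): wooden toothed disc 72 mm across, 14 thick; square wooden grip on top, 22x22 mm, 42 tall; steel stem below. This point is the grip's centre: 21 mm below its top, 21 above the disc's upper face, 35 above the disc's underside. z up; x, y square to the grip's flats.
- gear_tip (a point): Lowest point of the gear's stem, 65 mm below gear_grip, same axes. Stem: round pilot with ball end, 10 mm thick, shows for the lowest 6 mm; above it, up to the disc (30 mm above this point), the splines: two crossed bars 30 mm long, 9 thick, along x and y, so in line with the grip's flats. A quarter turn fits the same.
- stand: Fixed dark wooden parts stand 90 x 90 x 40 mm with an upright 36 mm round hole, in which the gear's stem hangs at the start, its disc lying on the stand's top. Origin: centre of the underside.
- drive: Fixed drive stand (does not turn): wooden base 120 x 120 x 15 mm with a square hub 60 x 60 mm, top 60 mm above the table; a small motor (top at 50 mm) on its +x side, scale plate and pointer on its -x side. Origin: centre of the underside, on the socket's axis; x and y run along the hub's sides and the two socket slots.
- drive_mouth (a point): Centre of the socket's mouth in the hub's top. The socket is a cross of two slots 34 mm long, 12 wide, along the drive's x and y, 45 deep (1.5 mm clearance each side of the bars). Gear home: disc flush on the hub, gear_grip 35 mm above this point. Splines not in line: bars rest on the hub, gear_grip 59 mm above it.
- depth_foot (a joint): Sprung foot in the socket, a depth gauge with a pointer: travel pushed down, m. 0 = up, top 20 mm below the mouth; the stem's tip first touches it 10 mm short of home; about 0.010 with the gear home and flush (its own stop is 0.014). Pushes up with 4 N at 0 and 9 N at 0.010: a gear let go is lifted.
- pulley: Bystander: turned wooden pulley 42 mm across, 22 mm high, loose; origin at the centre of its underside.
- screwdriver: Bystander: stubby screwdriver 124 mm long, lying loose; origin at the middle of its underside.
- battery: Bystander: round cell 14 mm thick, 50 mm long, lying loose; origin at the middle of its underside.
Mind the look-alikes: they are no part of the job. There is more than one size of the drive; the one meant has the size given above.

How it is judged:
On the way, in this order (a step that is already met when the one before it is completed fails the run):
1. the gear is lifted out of the stand by the gripper (height (world z) of gear_grip above 0.11 m and contact force between the fingers and gear above 1 N and contact force between gear and stand below 0.1 N), for 0.1 s.
2. the splines are in mesh: the gear is in line with the socket and its stem has entered it (horizontal distance between gear_grip and drive_mouth below 0.005 m and (angle between the x axis of gear_grip and the x axis of drive, either way round below 0.2 rad or angle between the x axis of gear_grip and the y axis of drive, either way round below 0.2 rad) and z of gear_grip in the frame of drive_mouth below 0.054 m), for 0.1 s.
At the end, for the whole second after the job is handed in: Gear home in the drive: upright within 0.08 rad, 5 mm of the socket axis, 0.2 rad of its slots, disc within 2 mm of the hub top, foot pressed over 8 mm and pushing back on the gear over 3 N, gear at rest (under 0.02 m/s) and still gripped by the fingers (over 2 N) (horizontal distance between gear_grip and drive_mouth below 0.005 m and (angle between the x axis of gear_grip and the x axis of drive, either way round below 0.2 rad or angle between the x axis of gear_grip and the y axis of drive, either way round below 0.2 rad) and angle between gear_grip's own z axis and vertical below 0.08 rad and z of gear_grip in the frame of drive_mouth below 0.037 m and value of joint depth_foot above 0.008 m and contact force between gear and depth_foot above 3 N and contact force between the fingers and gear above 2 N and linear speed of gear below 0.02 m/s); the arm keeps its last pose, push and grip.
It fails at once if a bystander (pulley, screwdriver, battery) is moved by more than 30 mm (distance of any of pulley, screwdriver, battery from where it was at the start of the episode above 0.03 m).
It also fails if it takes over 40 s, if anything falls off the work surface, if the arm or the gripper's body presses on something with over 40 N, if the wrist force passes 120 N, or if a joint passes its speed limit or range.

## Working session

There is one attempt and no reset: what is moved stays moved. The work goes in short steps, Python scripts to look and compute and a tool call to move; the robot and the scene stay as the last step left them, time stands still between calls to the robot, and variables do not carry over. Pictures are saved under pics/ and viewed, at most 10 in all, crops included, and the job is handed in when it is done.

Besides the shell and the picture viewer there is one more tool, called by a JSON object that holds its "op" and its "data". send_rows: Moves the arm, as the interface text tells. Its arguments: {"type":"object","properties":{"plan":{"type":"array"},"jaw":{"type":"number"},"newtons":{"type":"number"}},"required":["plan"]}

```bash
mkdir -p pics
cat > h.py <<'E'
import numpy as np, cv2
from bench import monitor, viewer, arm
def snap(n,f):
    c=viewer.camera_model(n); im=viewer.snapshot(n)
    cv2.imwrite('pics/'+f,im[:,:,::-1]); np.save('pics/'+f+'.npy',np.array(c['world_to_cam'])); return im,c
def K(c): return 210/np.tan(np.radians(c['vfov'])/2)
def ray(c,u,v):
    T=np.linalg.inv(np.array(c['world_to_cam'])); d=T[:3,:3]@np.array([(u-c['cx'])/K(c),(v-c['cy'])/K(c),1]); return T[:3,3],d
def onz(c,u,v,z):
    o,d=ray(c,u,v); return o+d*(z-o[2])/d[2]
def proj(c,p):
    q=np.array(c['world_to_cam'])@np.append(p,1); return K(c)*q[0]/q[2]+c['cx'],K(c)*q[1]/q[2]+c['cy']
def tri(rs):
    A=0;b=0
    for o,d in rs:
        d=d/np.linalg.norm(d);P=np.eye(3)-np.outer(d,d);A=A+P;b=b+P@o
    return np.linalg.solve(A,b)
E
python3 - <<'E'
from h import *
ims=[]
for n in ("scene","top","wrist"):
    im,c=snap(n,n+'0.png'); ims.append(im); print(n,{k:(np.round(v,3).tolist()) for k,v in c.items()})
cv2.imwrite('pics/st.png',cv2.resize(np.hstack(ims[:2]),(800,300),interpolation=cv2.INTER_AREA)[:,:,::-1])
print(monitor.state())
E
```

```text
scene {'vfov': 50.855, 'cx': 279.237, 'cy': 208.857, 'world_to_cam': [[-0.885, -0.466, 0.013, 0.403], [-0.304, 0.555, -0.774, 0.115], [0.353, -0.689, -0.632, 1.209], [0.0, 0.0, 0.0, 1.0]]}
top {'vfov': 54.878, 'cx': 276.087, 'cy': 214.006, 'world_to_cam': [[0.005, -1.0, 0.005, 0.109], [-0.999, -0.005, -0.037, 0.398], [0.037, -0.005, -0.999, 0.928], [0.0, 0.0, 0.0, 1.0]]}
wrist {'vfov': 61.077, 'cx': 285.361, 'cy': 203.213, 'world_to_cam': [[0.35, -0.937, -0.003, -0.624], [-0.901, -0.338, 0.273, -0.035], [-0.257, -0.092, -0.962, 0.38], [0.0, 0.0, 0.0, 1.0]]}
{'clock': 0.15, 'qpos': array([-1.38951643e+00,  5.28283612e-01,  1.43355119e+00,  1.13619798e-05,
        1.18143479e+00, -1.78499910e-01]), 'qd': array([-0.00055362, -0.00143824, -0.00189896,  0.00129724, -0.00157486,
        0.0010227 ]), 'effort': array([-8.53646088e-05, -4.42745340e+01, -1.78276044e+01, -2.48033693e-04,
        5.62193934e-03, -7.15182793e-07]), 'position': array([ 0.21997658, -0.5844454 ,  0.23055746]), 'eef_rot': array([ 9.83863438e-01,  1.78919066e-01,  4.08849502e-06, -8.38475474e-04]), 'wrist_force': array([ 0.18587004, -0.6712658 , -1.15725396]), 'moment': array([ 0.02691108, -0.03316529,  0.00560121]), 'gripper_force': 0.0, 'finger_gap': 0.9968608306026805}
```

View pics/scene0.png

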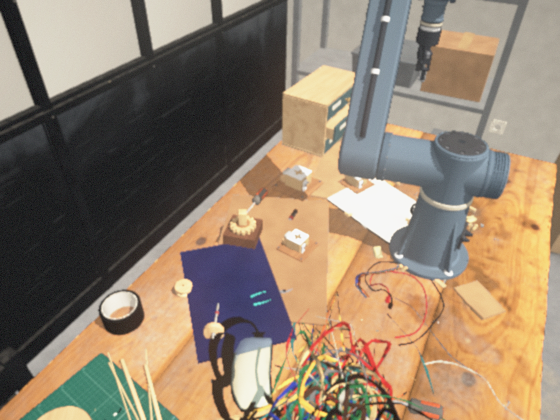

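View pics/top0.png

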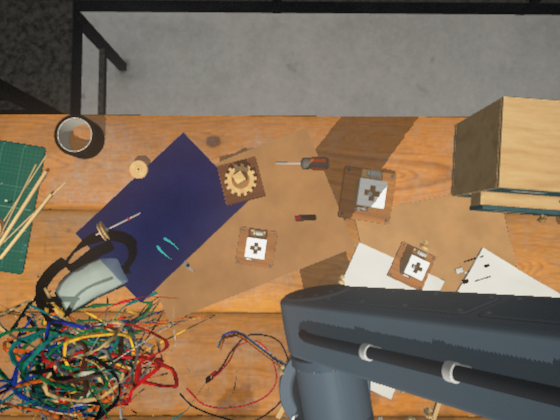

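The top view shows the gear at (241,179). There are three drive look-alikes, at (256,247), (368,192) and (413,266); (368,192) looks biggest. I'll check the sizes in a zoomed crop.

Run:
```python
import cv2
im=cv2.imread('pics/top0.png')[140:300,210:450]
cv2.imwrite('pics/crop.png',cv2.resize(im,None,fx=3.3,fy=3.3,interpolation=cv2.INTER_CUBIC))
```

```text
(no output)
```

View pics/crop.png

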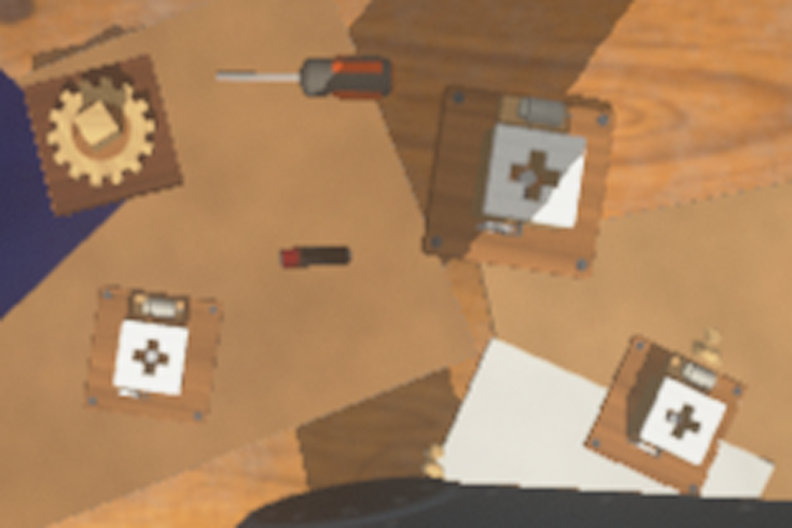

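The crop shows the grip top at crop (97,122), on the stand. The drive at crop (535,175) has a base of about 115–120 mm and a hub of about 60 mm; the other two bases are about 84 mm. So the target is top pixel (372,193).

Run:
```python
from h import *
c=viewer.camera_model('top'); s=viewer.camera_model('scene')
for nm,u,v,z,su,sv in (("grip",210+97/3.3,140+122/3.3,.096,243,212),("mouth",210+535/3.3,140+175/3.3,.06,298,173)):
    p=onz(c,u,v,z); print(nm,p,'tri',tri([ray(c,u,v),ray(s,su,sv)]),'reproj scene',proj(s,p))
def ang(a,b,z):
    P=[onz(c,210+q[0]/3.3,140+q[1]/3.3,z) for q in(a,b)];d=P[1]-P[0];return np.degrees(np.arctan2(d[1],d[0])),np.linalg.norm(d)
print('grip edge',ang((76,110),(102,96),.096),ang((102,96),(118,125),.096),'hub',ang((497,125),(586,138),.06),ang((586,138),(572,228),.06))
s0=monitor.state(); print('wristcam', np.array(viewer.camera_model('wrist')['world_to_cam']))
from scipy.spatial.transform import Rotation as R
M=R.from_quat(s0['eef_rot']).as_matrix();print(M.round(3))
W=np.array(viewer.camera_model('wrist')['world_to_cam']);T=np.eye(4);T[:3,:3]=M;T[:3,3]=s0['position'];X=W@T;np.save('tool2cam.npy',X);print(X.round(3))
```

```text
grip [0.47135635 0.18888817 0.096     ] tri [0.47018615 0.18848126 0.08899748] reproj scene (np.float64(241.60260067811635), np.float64(209.8154706257788))
mouth [ 0.44239362 -0.09859135  0.06      ] tri [ 0.44274168 -0.10135608  0.04974639] reproj scene (np.float64(297.64337506519814), np.float64(170.7822402670368))
grip edge (np.float64(-61.201911196246414), np.float64(0.018779177944116876)) (np.float64(-150.79040786093583), np.float64(0.021162099710203247)) hub (np.float64(-98.01199154103087), np.float64(0.05970706190719829)) (np.float64(170.90386912844448), np.float64(0.060635189011323073))
wristcam [[ 0.35025773 -0.93664822 -0.0031054  -0.62387648]
 [-0.90085262 -0.33777619  0.27271195 -0.03453805]
 [-0.25648409 -0.09272196 -0.96209072  0.37953448]
 [ 0.          0.          0.          1.        ]]
[[ 0.936  0.352 -0.   ]
 [ 0.352 -0.936  0.002]
 [ 0.    -0.002 -1.   ]]
[[-0.002  1.     0.001 -0.   ]
 [-0.962 -0.001 -0.273  0.028]
 [-0.273 -0.002  0.962  0.155]
 [ 0.     0.     0.     1.   ]]
```

{"op": "send_rows", "data": {"plan": [[0.7,-0.7,0,0,0,0],[0.7,-0.7,0,0,0,0],[0.7,-0.7,0,0,0,0],[0.7,-0.7,0,0,0,0],[0.7,-0.7,0,0,0,0],[0.7,-0.7,0,0,0,-0.7],[0.7,-0.7,0,0,0,-0.7],[0.7,-0.7,0,0,0,0]], "jaw": 85, "newtons": 60}}

```text
clock: 1.15
position: [0.4047, -0.1459, 0.2314]
eef_rot: [0.968, 0.251, 0.0, 0.0]
wrist_force: [0.8, 0.6, 0.7]
finger_gap: 0.998
gripper_force: 0.0
```

Run:
```python
from h import *
s=monitor.state();print(s['position'],s['eef_rot'],s['qd'])
im,c=snap('wrist','w1.png')
print(proj(c,[.442,-.0986,.06]))
```

```text
[ 0.40474221 -0.14587964  0.23136822] [9.68114742e-01 2.50506881e-01 3.08654338e-04 2.32576225e-04] [ 1.04865809e+00 -8.75514452e-02  1.36053504e-01  7.30370054e-04
 -5.75977042e-02  1.04654017e+00]
(np.float64(258.14018717916576), np.float64(118.67028769258808))
```

View pics/w1.png

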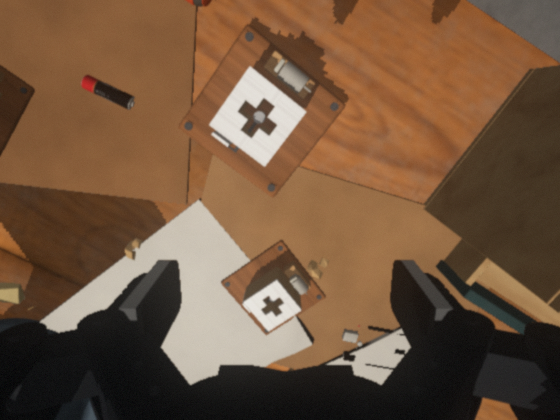

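The cross of the target drive is at (259,117), within 2 px of the predicted point, so the estimate is good. Next I go to the gear.

{"op": "send_rows", "data": {"plan": [[0.61,-0.72,0,0,0,0],[0.61,-0.72,0,0,0,0],[0.61,-0.72,0,0,0,0],[0.61,-0.72,0,0,0,0],[0,0,0,0,0,0]]}}

```text
clock: 1.82
position: [0.4483, 0.0778, 0.2312]
eef_rot: [0.967, 0.254, 0.0, -0.0]
wrist_force: [0.7, -0.6, -0.8]
finger_gap: 0.989
gripper_force: 0.0
```

Run:
```python
from h import *
im,c=snap('wrist','w2.png');s=monitor.state();print(s['position'],proj(c,[.471,.189,.096]),proj(c,[.442,-.0986,.06]))
```

```text
[0.44801657 0.07596272 0.23114147] (np.float64(170.44916044077064), np.float64(94.86260631041809)) (np.float64(441.1753382167257), np.float64(274.65191741317636))
```

{"op": "send_rows", "data": {"plan": [[0.61,-0.72,0,0,0,0],[0.61,-0.72,0,0,0,0],[0,0,0,0,0,0]]}}

```text
clock: 2.25
position: [0.4712, 0.1867, 0.2312]
eef_rot: [0.968, 0.252, 0.0, -0.0]
wrist_force: [-0.6, -0.6, -0.9]
finger_gap: 0.992
gripper_force: 0.0
```

Run:
```python
from h import *
im,c=snap('wrist','w3.png');s=monitor.state();print(s['position'],s['eef_rot'],proj(c,[.471,.189,.096]))
a=cv2.imread('pics/w2.png');b=cv2.imread('pics/w3.png')
cv2.imwrite('pics/w23.png',np.hstack([a[:, :560],b])[:, :][::1]) 
u,v=map(int,proj(c,[.471,.189,.096])); print(u,v)
cv2.imwrite('pics/w23.png',cv2.resize(np.hstack([a,b]),(800,300),interpolation=cv2.INTER_AREA))
```

```text
[0.47054339 0.18515884 0.23100245] [ 9.67966380e-01  2.51079333e-01 -3.80611906e-04  3.34108333e-04] (np.float64(282.828117565265), np.float64(190.64390079145048))
282 190
```

View pics/w23.png

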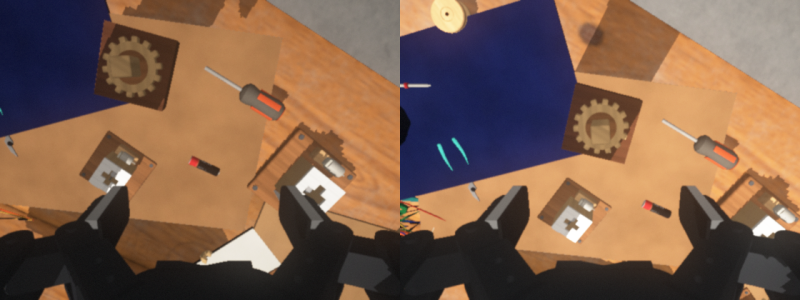

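Both views show the gear: grip near (165,93) in w2 and near (283,187) in w3. I'll crop both to read the grip-top corners.

Run:
```python
import cv2,numpy as np
a=cv2.imread('pics/w2.png')[40:150,110:240];b=cv2.imread('pics/w3.png')[130:240,220:350]
cv2.imwrite('pics/c23.png',cv2.resize(cv2.convertScaleAbs(np.hstack([a,b]),alpha=1.5),None,fx=3,fy=3,interpolation=cv2.INTER_CUBIC))
```

```text
(no output)
```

View pics/c23.png

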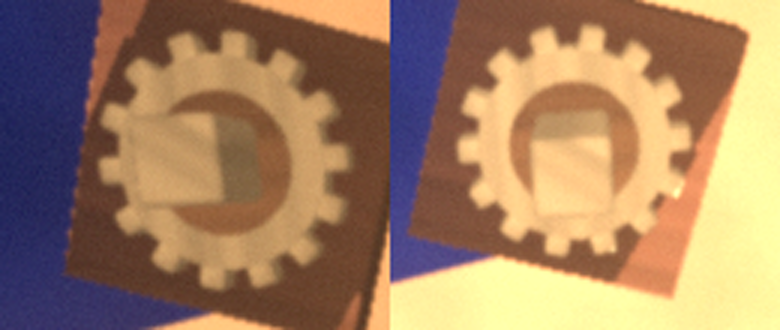

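The grip-top corners in the left crop are (133,117), (215,113), (223,201), (139,208). In the right crop they are (533,138), (610,135), (612,213), (537,215).

Run:
```python
from h import *
c=viewer.camera_model('wrist')
A=np.array([(133,117),(215,113),(223,201),(139,208)])/3+[110,40]
B=(np.array([(533,138),(610,135),(612,213),(537,215)])-[390,0])/3+[220,130]
ca=dict(c,world_to_cam=np.load('pics/w2.png.npy'));cb=dict(c,world_to_cam=np.load('pics/w3.png.npy'))
P=np.array([tri([ray(ca,*a),ray(cb,*b)]) for a,b in zip(A,B)]);print(P.round(4));m=P.mean(0);print('mean',m)
for cc,X in((ca,A),(cb,B)):
    Q=np.array([onz(cc,*x,.096) for x in X]);print(Q.mean(0)); 
    for i in range(4):
        d=Q[(i+1)%4]-Q[i];print(np.degrees(np.arctan2(d[1],d[0]))%90,np.linalg.norm(d))
s=monitor.state();from scipy.spatial.transform import Rotation as R
M=R.from_quat(s['eef_rot']).as_matrix();print(s['position'],'yaw',np.degrees(np.arctan2(M[1,0],M[0,0])),'shift units',M.T@(m-s['position'])/.06)
```

```text
[[0.475  0.2051 0.0927]
 [0.4858 0.1876 0.0932]
 [0.4677 0.1767 0.0945]
 [0.4565 0.1943 0.0944]]
mean [0.47126416 0.19090763 0.0937271 ]
[0.47147857 0.19025858 0.096     ]
31.914715625379472 0.02026099669523895
30.25877857387414 0.020862172497027015
33.86374838871191 0.021320934901769638
27.540884361019838 0.021641622376919873
[0.47179977 0.1911139  0.096     ]
31.335766165235526 0.020353591418986353
30.846254685327096 0.021367999028384727
30.658104244277624 0.020221271614767267
31.20336656984658 0.02112811545395954
[0.47054339 0.18515884 0.23100245] yaw 29.082773467939294 shift units [ 0.05913996 -0.07893638  2.28783424]
```

{"op": "send_rows", "data": {"plan": [[0.06,-0.08,0.3,0,0,-0.33],[0,0,0.7,0,0,0],[0,0,0.7,0,0,0],[0,0,0.6,0,0,0],[0,0,0.3,0,0,0],[0,0,0.2,0,0,0],[0,0,0,0,0,0],[0,0,0,0,0,0]]}}

```text
clock: 3.3
position: [0.4719, 0.1911, 0.064]
eef_rot: [0.964, 0.267, 0.001, 0.0]
wrist_force: [-0.0, 0.4, 0.0]
finger_gap: 0.992
gripper_force: 0.0
```

{"op": "send_rows", "data": {"plan": [[0,0,0,0,0,0],[0,0,0,0,0,0],[0,0,0,0,0,0],[0,0,0,0,0,0],[0,0,0,0,0,0],[0,0,0,0,0,0]], "jaw": 0, "newtons": 60}}

```text
clock: 4.05
position: [0.4713, 0.1918, 0.0637]
eef_rot: [0.964, 0.267, 0.0, -0.0]
wrist_force: [-0.2, 0.5, 5.3]
finger_gap: 0.246
gripper_force: 59.5
```

{"op": "send_rows", "data": {"plan": [[0,0,-0.2,0,0,0],[0,0,-0.4,0,0,0],[0,0,-0.5,0,0,0],[0,0,-0.5,0,0,0],[0,0,-0.4,0,0,0],[0,0,0,0,0,0]]}}

```text
clock: 4.8
position: [0.4724, 0.1918, 0.1851]
eef_rot: [0.964, 0.267, 0.002, 0.0]
wrist_force: [0.6, -0.2, -1.2]
finger_gap: 0.249
gripper_force: 58.8
```

Run:
```python
from h import *
c=viewer.camera_model('wrist')
ca=dict(c,world_to_cam=np.load('pics/w1.png.npy'));ct=viewer.camera_model('top')
im=cv2.imread('pics/w1.png'); u,v=259,117
hsv=cv2.cvtColor(im,cv2.COLOR_BGR2HSV)
m=((hsv[...,1]<45)&(hsv[...,2]>150)).astype(np.uint8)
n,l,st,ce=cv2.connectedComponentsWithStats(m)
k=l[90,255]; print(k,st[k],ce[k])
h=cv2.convexHull(np.argwhere(l==k)[:,::-1].astype(np.int32)); r=cv2.minAreaRect(h);print(r)
Q=np.array([onz(ca,*p,.06) for p in cv2.boxPoints(r)])
for i in range(4):
    d=Q[(i+1)%4]-Q[i];print(np.degrees(np.arctan2(d[1],d[0]))%90,np.linalg.norm(d))
print(Q.mean(0))
# cross: dark pixels inside hub
hm=np.zeros(m.shape,np.uint8);cv2.fillPoly(hm,[cv2.boxPoints((r[0],(r[1][0]*.8,r[1][1]*.8),r[2])).astype(np.int32)],1)
x=hm&(1-m);ys,xs=np.nonzero(x);print('cross',len(xs),xs.min(),xs.max(),ys.min(),ys.max(),xs.mean(),ys.mean())
hc=cv2.minAreaRect(np.c_[xs,ys].astype(np.int32))
print(hc,onz(ca,xs.mean(),ys.mean(),.06))
print('mouth tri w1,top',tri([ray(ca,xs.mean(),ys.mean()),ray(ct,210+535/3.3,140+175/3.3)]))
print(monitor.state()['position'])
```

```text
2 [ 210   67   96   99 4152] [257.04190751 116.26806358]
((256.6155090332031, 116.25466918945312), (72.57367706298828, 72.00550842285156), 37.30394744873047)
78.84861983813282 0.06031584956984804
82.85142543884282 0.059638489796777105
81.279569571878 0.06222847949829175
80.97455432816187 0.06217524721392915
[ 0.4424382  -0.09689884  0.06      ]
cross 817 238 275 99 136 256.8249694002448 117.76499388004896
((256.51220703125, 117.60975646972656), (35.55895233154297, 35.33808898925781), 83.6598129272461) [ 0.44212411 -0.0972617   0.06      ]
mouth tri w1,top [ 0.44222493 -0.09755377  0.06384933]
[0.47236028 0.19181472 0.18510834]
```

{"op": "send_rows", "data": {"plan": [[-0.3,0.28,0,0,0,0],[-0.55,0.52,0,0,0,0],[-0.6,0.56,0,0,0,0],[-0.6,0.56,0,0,0,0],[-0.6,0.56,0,0,0,0],[-0.6,0.56,0,0,0,0],[-0.3,0.31,0,0,0,0],[0,0,0,0,0,0.3]]}}

```text
clock: 5.8
position: [0.3914, -0.0915, 0.1825]
eef_rot: [0.968, 0.249, -0.001, -0.001]
wrist_force: [0.5, -0.0, -1.5]
finger_gap: 0.25
gripper_force: 58.9
```

{"op": "send_rows", "data": {"plan": [[0,0,0,0,0,0.9],[0,0,0,0,0,1],[0,0,0,0,0,1],[0,0,0,0,0,1],[0,0,0,0,0,1],[0,0,0,0,0,1],[0,0,0,0,0,0.5],[0,0,0,0,0,0]]}}

```text
clock: 6.8
position: [0.3917, -0.0891, 0.1828]
eef_rot: [0.997, -0.08, -0.001, -0.0]
wrist_force: [-0.1, -0.3, -1.3]
finger_gap: 0.246
gripper_force: 58.9
```

Run:
```python
from h import *
im,c=snap('wrist','w4.png');s=monitor.state();print(s['position'],s['eef_rot'],proj(c,[.4423,-.0975,.06]))
```

```text
[ 0.39178406 -0.08926855  0.18285898] [ 9.96839283e-01 -7.94411475e-02 -6.25296811e-04 -3.95504538e-04] (np.float64(285.70028462054273), np.float64(127.24792506222022))
```

View pics/w4.png

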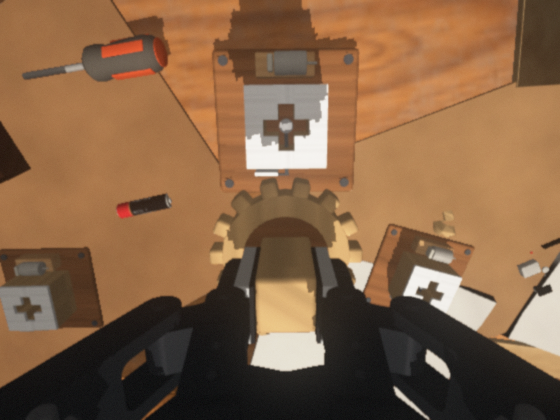

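The cross mouth is at (286,127) with clear sight, and the battery and screwdriver are well clear. I'll measure the cross precisely and overlay the predicted gear outline, assuming it is centred on the tool.

Run:
```python
from h import *
from scipy.spatial.transform import Rotation as R
c=viewer.camera_model('wrist');s=monitor.state();c['world_to_cam']=np.load('pics/w4.png.npy')
im=cv2.imread('pics/w4.png');M=R.from_quat(s['eef_rot']).as_matrix();p0=s['position']
print('yaw',np.degrees(np.arctan2(M[1,0],M[0,0])))
hsv=cv2.cvtColor(im,cv2.COLOR_BGR2HSV)
m=(hsv[...,1]<60)&(hsv[...,2]>95)
sub=~m[92:164,250:324]; l=cv2.connectedComponentsWithStats(sub.astype(np.uint8))
k=1+np.argmax(l[2][1:,4]);x=cv2.morphologyEx((l[1]==k).astype(np.uint8),cv2.MORPH_CLOSE,np.ones((7,7)))
print(l[2][k]);
X=x
print('cols',np.nonzero(X.sum(0)>3)[0][[0,-1]]+250,'rows',np.nonzero(X.sum(1)>3)[0][[0,-1]]+92)
big=cv2.resize(im[80:340,200:372],None,fx=2.3,fy=2.3,interpolation=cv2.INTER_CUBIC)
def dr(pts,col):
    q=np.array([proj(c,p0+M@np.array(t)) for t in pts]);cv2.polylines(big,[((q-[200,80])*2.3).astype(np.int32)],True,col,1)
a=.011
dr([(i,j,-.032) for i,j in((-a,-a),(a,-a),(a,a),(-a,a))],(0,0,255))
dr([(i,j,.010) for i,j in((-a,-a),(a,-a),(a,a),(-a,a))],(255,0,255))
for z in(.010,.024): dr([(.036*np.cos(t),.036*np.sin(t),z) for t in np.linspace(0,6.28,80)],(0,255,0))
mask=cv2.resize(X*255,None,fx=5,fy=5,interpolation=cv2.INTER_NEAREST)
cr=cv2.resize(im[92:164,250:324],None,fx=5,fy=5,interpolation=cv2.INTER_CUBIC)
w=np.full((598,768,3),0,np.uint8);w[:big.shape[0],:big.shape[1]]=big;w[:360,397:767]=cr
w[365:365+230,400:630]=cv2.resize(mask,(230,230))[...,None]
cv2.imwrite('pics/ov.png',w)
```

```text
yaw -9.112863866919742
[  14   12   45   46 1003]
cols [264 308] rows [104 149]
```

View pics/ov.png

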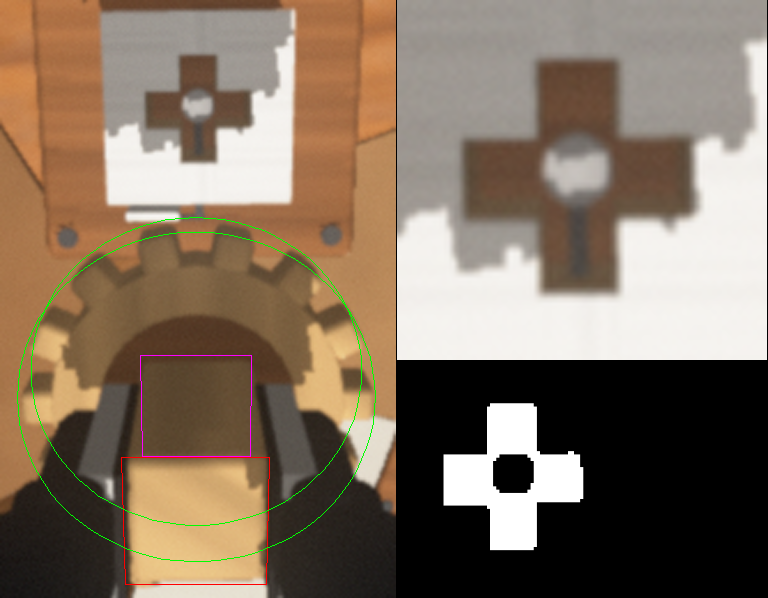

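The cross centre is (286.2,127.3) and the predicted point is (285.7,127.3). The gear outline sits on the tool axis to within 1 mm, and the yaw is −9.1° against the hub's −9°. So the shift is +51.5 mm along tool x, then down.

{"op": "send_rows", "data": {"plan": [[0.3,0,0,0,0,0],[0.36,0.01,0,0,0,0],[0.2,0,0,0,0,0],[0,0,0.4,0,0,0],[0,0,0.4,0,0,0],[0,0,0.25,0,0,0],[0,0,0,0,0,0],[0,0,0,0,0,0]]}}

```text
clock: 7.85
position: [0.4431, -0.0992, 0.1206]
eef_rot: [0.997, -0.08, 0.0, 0.0]
wrist_force: [-0.3, 0.9, -0.2]
finger_gap: 0.25
gripper_force: 58.9
```

{"op": "send_rows", "data": {"plan": [[0,0,0.05,0,0,0],[0,0,0.05,0,0,0],[0,0,0.05,0,0,0],[0,0,0,0,0,0]]}}

```text
clock: 8.35
position: [0.4428, -0.0992, 0.1111]
eef_rot: [0.997, -0.08, -0.0, -0.0]
wrist_force: [-0.6, -0.0, -0.7]
finger_gap: 0.246
gripper_force: 58.9
```

{"op": "send_rows", "data": {"plan": [[0,-0.025,0,0,0,0],[0,0,0.05,0,0,0],[0,0,0.05,0,0,0],[0,0,0.05,0,0,0],[0,0,0,0,0,0]]}}

```text
clock: 8.98
position: [0.443, -0.0977, 0.102]
eef_rot: [0.997, -0.08, -0.0, -0.0]
wrist_force: [0.6, -0.3, -0.7]
finger_gap: 0.245
gripper_force: 58.9
```

{"op": "send_rows", "data": {"plan": [[0,0,0.06,0,0,0],[0,0,0.06,0,0,0],[0,0,0.06,0,0,0],[0,0,0.04,0,0,0],[0,0,0,0,0,0]]}}

```text
clock: 9.6
position: [0.4433, -0.0978, 0.0892]
eef_rot: [0.997, -0.08, 0.0, 0.0]
wrist_force: [-0.6, 1.0, 4.6]
finger_gap: 0.25
gripper_force: 59.5
```

{"op": "send_rows", "data": {"plan": [[0,0,0.03,0,0,0],[0,0,0.03,0,0,0],[0,0,0.03,0,0,0],[0,0,0.02,0,0,0],[0,0,0,0,0,0]], "newtons": 90}}

```text
clock: 10.22
position: [0.4433, -0.0978, 0.0837]
eef_rot: [0.997, -0.08, 0.0, 0.0]
wrist_force: [-2.9, 0.1, 14.1]
finger_gap: 0.244
gripper_force: 91.9
```

{"op": "send_rows", "data": {"plan": [[0,0,0.02,0,0,0],[0,0,0.02,0,0,0],[0,0,0,0,0,0],[0,0,0,0,0,0]]}}

```text
clock: 10.72
position: [0.4433, -0.0978, 0.0836]
eef_rot: [0.997, -0.08, 0.001, 0.001]
wrist_force: [-5.2, 1.4, 38.7]
finger_gap: 0.247
gripper_force: 95.5
```

Run:
```python
from h import *
for n in('wrist','scene'): snap(n,n+'5.png')
s=monitor.state();print(s['position'],s['wrist_force'],s['moment'],s['qd'].round(4),s['eef_rot'])
a=cv2.imread('pics/wrist5.png');b=cv2.imread('pics/scene5.png')
b=cv2.resize(b[130:220,240:360],(400,300),interpolation=cv2.INTER_CUBIC)
cv2.imwrite('pics/f.png',np.hstack([cv2.resize(a,(400,300)),b]))
```

```text
[ 0.44331517 -0.09781774  0.08362281] [-6.57418744  2.10079598 38.69620719] [0.47385665 1.02100936 0.00415415] [-0.0009  0.0005 -0.0009  0.0012 -0.0008 -0.0021] [ 9.96784268e-01 -8.01219514e-02  1.14376373e-03  5.36871324e-04]
```

View pics/f.png

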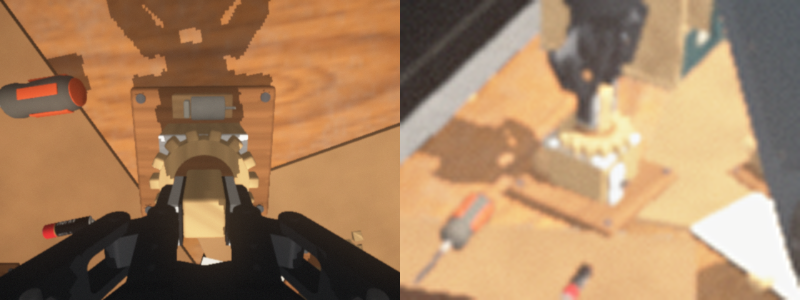

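The disc sits flush on the hub: TCP stopped at 0.0836 m, matching the predicted 0.0837 m, and the force rose stiffly. I'll ease off a little and hand in.

{"op": "send_rows", "data": {"plan": [[0,0,-0.015,0,0,0],[0,0,0,0,0,0],[0,0,0,0,0,0]]}}

```text
clock: 11.2
position: [0.4433, -0.0978, 0.0837]
eef_rot: [0.997, -0.08, 0.001, 0.0]
wrist_force: [-4.2, 0.6, 29.4]
finger_gap: 0.242
gripper_force: 93.6
```

Run:
```python
from h import *
s=monitor.state();print(s['position'],s['wrist_force'],s['gripper_force'],s['clock'])
if 15<s['wrist_force'][2]<40 and s['position'][2]<.0845: print(arm.finish_job())
```

```text
[ 0.44332988 -0.09781263  0.0836586 ] [-4.17261245  0.63751563 29.43731663] 93.62746953964233 11.2
the job is handed in; nothing more can be done
None
```

I handed the job in at 11.2 s with the gear meshed in the 120 mm drive, pressed flush on the hub at about 29 N and still gripped at about 94 N; the verdict was not shown.

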